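# Two sugar lumps from the push dispenser into the tea mug

## Task

Someone takes two sugars in their tea: carry the mug of tea on the right, kept level, under the spout of the sugar-lump dispenser, stand it there and let go of it, then press the dispenser's sprung knob fully home against its stop, gently and without forcing it, and let it come all the way back up, twice, so that each full stroke drops one lump into the mug. Leave the mug standing under the spout with exactly two lumps in it, the other lumps in the dispenser, and the honey jar, spoon, timer and lemon where they are.

Things in the scene. Friction and masses are not known exactly. Their poses are not given: they have to be found in the camera images.
- mug: cream pottery mug with a leaf pattern, brown tea to be seen inside, loose, 0.2 to 0.35 kg, standing free on the right (a like mug far back on the left is not meant); 95 high, 92 across the body, 127 over body and handle. Origin: on the underside, 17 from the mug's axis towards the handle. z is up along the mug; the handle sticks out to its -y: the axis is at own (x, y) = (0, +17), the handle ends at y = -63. Inside about 80 wide at the mouth, inner floor at 8
- mug_rim (a point): centre of the mug's mouth, on its axis, 95 above its underside
- mug_handle (a point): point to pinch on the mug's handle from above: inside the handle's loop, 65 from the mug's axis and 60 above the underside (the handle's top is at about 83 there, the mug's wall 19 nearer the axis); grip the handle across, along the mug's own x, where it is 12 wide
- dispenser: counter-top sugar-lump dispenser, fixed: foot, column, white head 40 wide with the spout, clear magazine of white lumps, black knob behind it. Origin: on the work surface under the knob; own -x points to the spout. Foot x -36 to +48, 96 wide, 14 high; column x -24 to +24; head x -122 (nose) to +28, underside 112, roof 160; magazine at x -70, 31 wide, top 212; brass setting screw on the head's side
- spout (a point): centre of the spout's mouth at the underside of the head, 112 above the work surface, 95 ahead of the knob's axis; the mouth is 38 long (forward) and 20 wide. Lumps fall straight down from it, up to 8 before or behind its centre
- knob_top (a point): centre of the flat top of the black knob, 42 across; 226 above the work surface when it is up; goes down with the knob
- plunger (a joint): how far the knob is pressed, m: 0 is up. A lump drops only in the last 1 to 2 mm before the hard stop; the next one feeds when the knob is fully up again. Where the stop lies depends on how the setting screw was left: a stroke of 22 to 42 mm, not known beforehand, to be felt. The spring pushes back with 4 N at the top, 7 N at the bottom; at 10 N the knob is surely home. More than 20 N would bend the dispenser
- lump1_mid (a point): centre of the lowest sugar lump, an 18 mm white cube of 10 g, loose in the dispenser below the magazine; the first to drop
- lump2_mid (a point): centre of the second lump from below, same size, in the magazine; the second to drop
- lump3_mid (a point): centre of the third lump, same size, in the magazine; to stay in the dispenser
- lump4_mid (a point): centre of the top lump, same size, in the magazine; to stay in the dispenser
- honey_jar: bystander: honey jar with red cap, 58 across, 86 high, loose; origin at the centre of its underside
- spoon: bystander: steel spoon lying flat, 188 long, loose; origin at its middle
- timer: bystander: round kitchen timer, white with red top, 68 across, 46 high, loose; origin at the centre of its underside
- lemon: bystander: lemon, 78 long, on the chopping board, loose; origin at the middle of its underside
Things that resemble listed ones, but are neither listed nor needed, are in the scene too. Leave any blue or green look-alike of the mug alone.

How it is judged:
By the outcome, as a careful person would: the job done as asked, in the order asked, and still so for the second after the job is handed in, with the robot touching nothing.
It also fails if it takes over 58 s, if anything falls off the work surface, if the arm or the gripper's body presses on something with over 40 N, if the wrist force passes 120 N, or if a joint passes its speed limit or range.

## Robot

A 7-joint arm with a two-finger parallel gripper is mounted at the origin on a cart in front of the work surface, level with it; the furniture and walls round the work are solid. World frame = base frame: x ahead of the robot, y to its left, z up, the work surface at z = 0. Lengths are in m, angles in rad, forces in N, time in s.
With the tool pointing down it reaches from about 0.35 to 0.9 m from the base axis. Payload 19.9 kg.
Tool frame: the origin (TCP) lies midway between the tips of the shut fingers; the grasp point (between the pads) lies env.tcp_to_grasp behind it (env.tcp_to_grasp is the distance from the TCP to the grasp point, in m); z points along the fingers, y is the line along which they close (so a half turn about z gives the same grasp; the last joint's range is limited). The gripper opens to 94 mm and grips with 3 to 60 N. Pads are 16 mm wide; open, the fingers measure 119 mm over their backs; the gripper's body (75 mm by 177 mm) begins 78 mm behind the grasp point.
Start: joints at [1.294, 0.417, -0.01, 1.614, 0.005, 1.111, -0.053], TCP at [0.146, -0.608, 0.205] pointing down, gripper open.
Joint ranges: [-2.81, 2.81], [-0.39, 2.02], [-1.27, 1.25], [0.06, 2.57], [-1.19, 4.33], [0.19, 2], [-2.82, 2.82]. Speed limits (rad/s): [1.89, 1.89, 2.39, 2.39, 3.01, 3.01, 3.01].

## Interface

Orientations are given as a rotation vector (axis times angle).
In Python, from cell import env, vision gives the robot as it stands.
- The arm moves only by the tool jog_arm, never from a script. Its argument "series" is text: rows parted by semicolons, each of 7 numbers parted by spaces: the opening, from 0 (shut) to 1 (fully open), then the shift along the world's x, y, z in mm, then the turn, a rotation vector about the world's x, y, z in degrees. In form: jaw x y z ax ay az; .... A call has 1 to 20 rows; each row shifts and turns the commanded pose from where the row before left it; what a row does not reach is not made up. A row lasts 1/8 s, in which the tool goes at most 62.5 mm and 10.7 degrees, less where a joint would pass 70% of its speed; a pose out of reach is approached as far as the arm can. A call with a gripper value outside its range is refused whole. The fingers move at their own pace and stop on an object; "force" is the grip in N (left out, the last holds). Time passes only in rows, so rows that do not move let the fingers close. It gives the time, the measured TCP pose, the force, the opening and the grip force at its end, in the units of the state.
- env.get_state(): the state, without advancing time (a new reading comes with each control period).
- vision.camera(name): name is "scene" or "top" or "wrist"; returns the picture (420x560x3 uint8, red, green, blue); there is no depth.
- vision.camera_params(name): a dict with "mtx" (3x3 intrinsics, pixels), "origin" and "attitude" of the camera in the world; the wrist camera has in their place "mount" (4x4, takes a point from camera to tool coordinates, whose origin is the TCP and whose axes are the flange's). Camera axes: x right, y down, z forward; pixel columns grow to the right and rows downward; lengths in m; the calibration is good to about 2 mm. A picture is of the moment at which its call begins: read the wrist's pose just before it. camera_params takes no time and is no camera call.
- env.job_done(): hands the job in; it is judged then, once.
The state is a dict: "clock": time; "q": joint angles; "joint_velocities": joint speeds; "tau": joint torques, N m; "tool_pos": TCP position; "tool_rot": TCP orientation; "contact_force": force on the tool from outside, world axes, zero at the start; "ft_torque": the same for the moment, N m; "gripper_width": opening from 0.0 (shut) to 1.0 (fully open); "grip_force": force on a finger pad.
Only numpy, scipy, OpenCV 4.12 (cv2) and the standard library are available. Lean on these libraries where they do the work, as an engineer would, in place of code of your own. Each camera call takes 0.05 s, during which the arm holds its last target. There are 200 camera calls.

## Working session

There is one attempt and no reset: what is moved stays moved. The work goes in short steps, Python scripts to look and compute and a tool call to move; the robot and the scene stay as the last step left them, time stands still between calls to the robot, and variables do not carry over. Pictures are saved under pics/ and viewed, at most 10 in all, crops included, and the job is handed in when it is done.

Besides the shell and the picture viewer there is one more tool, called by a JSON object that holds its "name" and its "arguments", one argument or row to a line. jog_arm: Moves the arm, as the interface text tells. Its arguments: {"type":"object","properties":{"series":{"type":"string"},"force":{"type":"number"}},"required":["series"]}

```bash
ls; mkdir -p pics
python3 - <<'E'
from cell import env, vision
import cv2,numpy as np
np.set_printoptions(precision=4,suppress=True)
print(env.get_state(), env.tcp_to_grasp)
for n in("scene","top","wrist"):
    print(n,vision.camera_params(n))
    cv2.imwrite(f"pics/{n}0.png",vision.camera(n)[:,:,::-1])
E
```

```text
pics
{'clock': 0.0, 'q': array([ 1.2935,  0.418 , -0.0103,  1.6142,  0.0047,  1.1107, -0.053 ]), 'joint_velocities': array([ 0.0014,  0.0014,  0.    ,  0.0014, -0.0004, -0.0001,  0.0003]), 'tau': array([ -0.0005, -85.1269,   0.6387, -42.5983,  -0.0488,   0.0188,
         0.0001]), 'tool_pos': array([ 0.1459, -0.6073,  0.2048]), 'tool_rot': array([-3.1186, -0.3694,  0.0004]), 'contact_force': array([0.0585, 0.1389, 0.1668]), 'ft_torque': array([ 0.018 ,  0.0398, -0.0381]), 'grip_force': 0.0, 'gripper_width': 0.9990707788852472} 0.0188
scene {'mtx': array([[487.9735,   0.    , 281.3414],
       [  0.    , 487.9735, 204.1515],
       [  0.    ,   0.    ,   1.    ]]), 'origin': array([-0.5073,  0.6071,  1.4197]), 'attitude': array([-1.2173,  2.3004, -0.9735])}
top {'mtx': array([[421.6475,   0.    , 286.6945],
       [  0.    , 421.6475, 215.9802],
       [  0.    ,   0.    ,   1.    ]]), 'origin': array([ 0.4171, -0.1401,  1.7432]), 'attitude': array([-2.1596,  2.1981, -0.0826])}
wrist {'mtx': array([[330.583 ,   0.    , 278.8389],
       [  0.    , 330.583 , 209.9009],
       [  0.    ,   0.    ,   1.    ]]), 'mount': array([[-0.0016, -0.9628, -0.2701,  0.0777],
       [ 1.    , -0.0018,  0.0007, -0.0013],
       [-0.0011, -0.2701,  0.9628, -0.1797],
       [ 0.    ,  0.    ,  0.    ,  1.    ]])}
```

View pics/scene0.png

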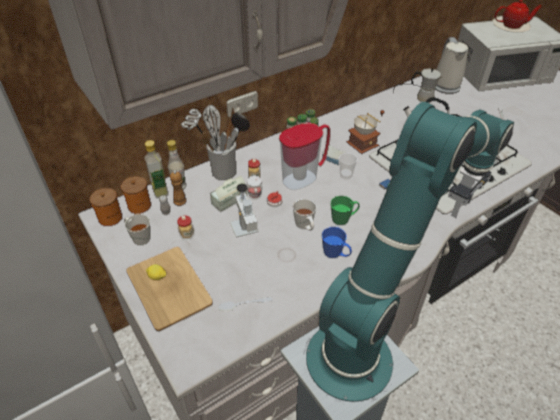

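View pics/top0.png

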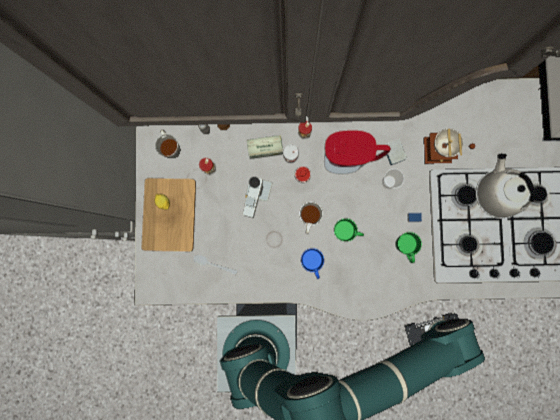

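The top picture shows the tea mug at about (311,214), with its handle pointing down. The dispenser knob is at (255,183) and its head reaches to about (250,215). The blue mug at (312,260) lies in front of the tea mug and the green one at (345,230) beside it. I'll enlarge this area.

Run:
```python
import cv2,numpy as np
a=cv2.imread("pics/top0.png")[155:285,215:375]
b=cv2.imread("pics/scene0.png")[165:265,220:365]
f=lambda i:cv2.resize(i,(800,300*2) if 0 else None,fx=5,fy=4.6,interpolation=cv2.INTER_CUBIC)
cv2.imwrite("pics/tc.png",cv2.resize(a,None,fx=4.6,fy=4.6,interpolation=cv2.INTER_CUBIC))
cv2.imwrite("pics/sc.png",cv2.resize(b,None,fx=5,fy=5,interpolation=cv2.INTER_CUBIC))
```

```text
(no output)
```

View pics/tc.png

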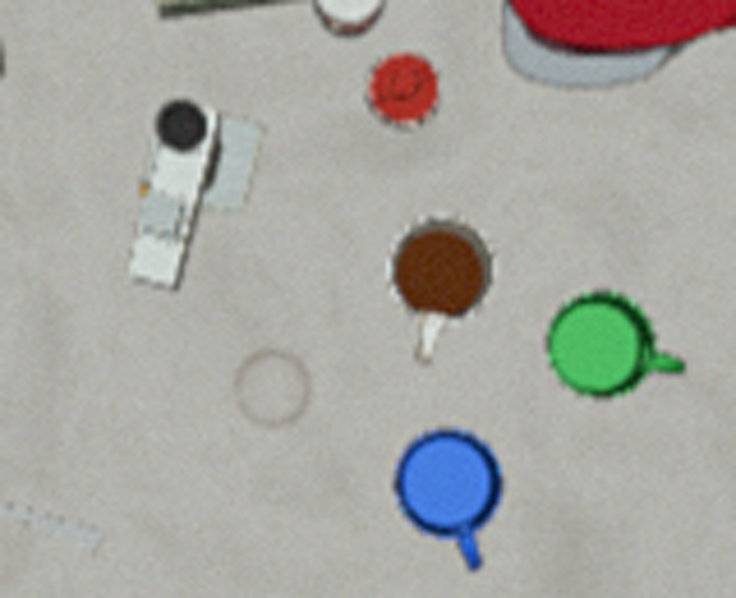

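View pics/sc.png

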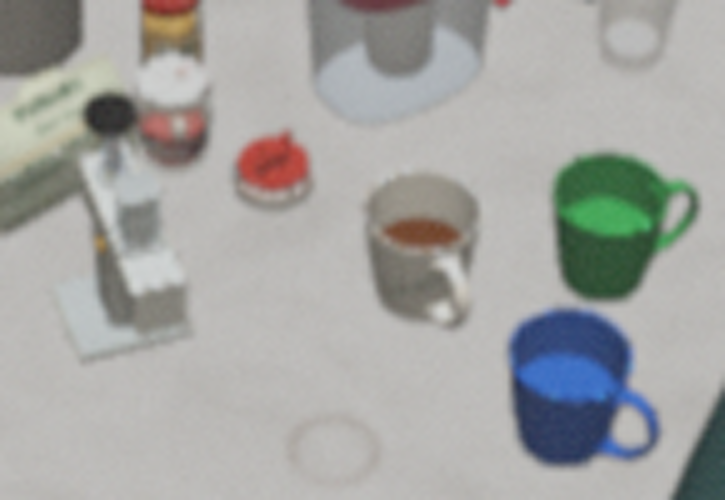

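The crops give these pixels:
- **Top:** knob centre (182,125), nose front edge of the roof (130,272)–(177,288), mug mouth (442,267), handle tip about (425,360).
- **Scene:** knob top (110,112), mug mouth about (422,212).

```bash
cat > h.py <<'E'
from cell import env, vision
import cv2,numpy as np
from scipy.spatial.transform import Rotation as R
np.set_printoptions(precision=4,suppress=True)
def ray(n,px,st=None):
    p=vision.camera_params(n); d=np.linalg.solve(p["mtx"],[px[0],px[1],1.])
    if n=="wrist":
        T=np.eye(4);T[:3,:3]=R.from_rotvec(st["tool_rot"]).as_matrix();T[:3,3]=st["tool_pos"];T=T@p["mount"]
        return T[:3,3],T[:3,:3]@d
    return p["origin"],R.from_rotvec(p["attitude"]).as_matrix()@d
def onz(n,px,z,st=None):
    o,d=ray(n,px,st); return o+d*(z-o[2])/d[2]
def tri(a,b):
    (o,d),(p,e)=a,b; s=np.linalg.lstsq(np.c_[d,-e],p-o,rcond=None)[0]
    x,y=o+d*s[0],p+e*s[1]; return (x+y)/2,np.linalg.norm(x-y)
E
python3 - <<'E'
from h import *
t=lambda u,v:(215+u/4.6-.4,155+v/4.6-.4)
s=lambda u,v:(220+u/5-.4,165+v/5-.4)
k=onz("top",t(182,125),.226);print("knob",k,tri(ray("top",t(182,125)),ray("scene",s(110,112))))
l,r=onz("top",t(130,272),.16),onz("top",t(177,288),.16);print("nose",l,r,(l+r)/2,np.linalg.norm(l-r))
print("brass",onz("top",t(144,190),.135))
m=(l+r)/2; d=(m-k)[:2];print("len",np.linalg.norm(d),"dir deg",np.degrees(np.arctan2(d[1],d[0])),"spout",k[:2]+.095*d/np.linalg.norm(d))
print("mug",onz("top",t(442,267),.095),tri(ray("top",t(442,267)),ray("scene",s(422,212))))
for z in(.06,.083):print("handle tip",onz("top",t(425,360),z))
print("blue",onz("top",t(448,482),.095),"timer",onz("top",t(404,88),.046),"green",onz("top",t(600,344),.095))
E
```

```text
knob [ 0.6651 -0.0193  0.226 ] (array([ 0.6652, -0.0199,  0.2205]), np.float64(0.0025988079349250626))
nose [0.555  0.0299 0.16  ] [ 0.5412 -0.0085  0.16  ] [0.5481 0.0107 0.16  ] 0.04080250645828323
brass [0.6257 0.0203 0.135 ]
len 0.12080824428550697 dir deg 165.5844295582221 spout [0.5731 0.0043]
mug [ 0.5602 -0.2293  0.095 ] (array([ 0.5599, -0.2309,  0.0871]), np.float64(0.0030987615692230084))
handle tip [ 0.4825 -0.2147  0.06  ]
handle tip [ 0.4816 -0.2136  0.083 ]
blue [ 0.3777 -0.2303  0.095 ] timer [ 0.724  -0.2018  0.046 ] green [ 0.4921 -0.3621  0.095 ]
```

{"name": "jog_arm", "arguments": {
  "series": "1 20 24 3 0 0 -1.5; 1 20 24 3 0 0 -1.5; 1 20 24 3 0 0 -1.5; 1 20 24 3 0 0 -1.5; 1 20 24 3 0 0 -1.5; 1 20 24 3 0 0 -1.5; 1 20 24 3 0 0 -1.5; 1 20 24 3 0 0 -1.5; 1 20 24 3 0 0 -1.5; 1 20 24 3 0 0 -1.5; 1 20 24 3 0 0 -1.5; 1 20 24 3 0 0 -1.5; 1 20 24 3 0 0 -1.5; 1 20 24 3 0 0 -1.5; 1 20 24 3 0 0 -1.5; 1 20 24 3 0 0 -1.5; 1 0 0 0 0 0 0; 1 0 0 0 0 0 0"
}}

```text
clock: 2.4
tool_pos: [0.4655, -0.2242, 0.2532]
tool_rot: [-3.128, 0.287, 0.001]
contact_force: [-0.8, -0.9, 0.7]
gripper_width: 1.004
grip_force: 0.0
```

Run:
```python
from h import *
st=env.get_state();im=vision.camera("wrist");cv2.imwrite("pics/w1.png",im[:,:,::-1])
M=R.from_rotvec(st["tool_rot"]).as_matrix();print(st["clock"],st["tool_pos"],M,st["q"],st["contact_force"])
p=vision.camera_params("wrist");T=np.eye(4);T[:3,:3]=M;T[:3,3]=st["tool_pos"];T=T@p["mount"];W=np.linalg.inv(T)
for x in([.560,-.230,.095],[.496,-.218,.083]):
    c=p["mtx"]@(W@[*x,1])[:3];print(c[:2]/c[2])
```

```text
2.4 [ 0.4655 -0.2242  0.2532] [[ 0.9833 -0.1822 -0.0006]
 [-0.1822 -0.9833  0.0001]
 [-0.0006  0.     -1.    ]] [ 0.6189  0.1886 -0.2614  1.8155  0.0534  1.1449 -1.4141] [-0.8343 -0.8618  0.6538]
[267.439   99.3847]
[268.3454 164.7457]
```

View pics/w1.png

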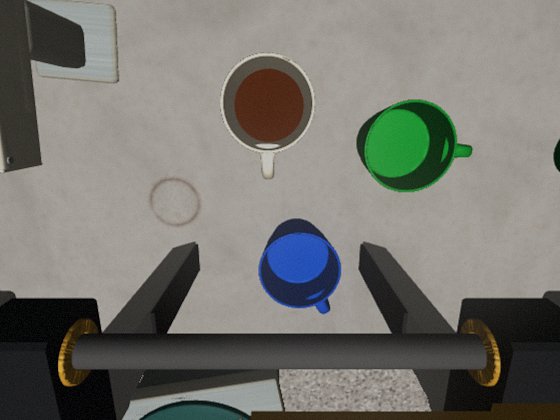

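The wrist view shows the mug's rim centred near (267,102) and the handle running straight down to (268,178), as predicted. The fingers are to either side.

Run:
```python
from h import *
st=env.get_state()
a=onz("wrist",(267,102),.095,st);ht=onz("wrist",(268,178),.08,st);hm=onz("wrist",(268,165),.083,st)
d=(hm-a)[:2];u=d/np.linalg.norm(d)
print(a,onz("wrist",(220,102),.095,st)-onz("wrist",(314,102),.095,st),ht,hm,np.linalg.norm(d),np.linalg.norm((ht-a)[:2]),np.degrees(np.arctan2(d[1],d[0])))
g=a[:2]+.067*u;print("grasp",g)
M=R.from_rotvec(st["tool_rot"]).as_matrix()
for tilt in(15,20):
    t=np.radians(tilt);# fingers lean toward mug at tips
    z=np.r_[-u*np.sin(t),-np.cos(t)];tcp=np.r_[g,.062]+env.tcp_to_grasp*z
    print(tilt,tcp,tcp-st["tool_pos"],"turn axis(tool y dir)",M[:,1], "z",z)
```

```text
[ 0.5576 -0.2295  0.095 ] [0.0169 0.0899 0.    ] [ 0.4815 -0.215   0.08  ] [ 0.4957 -0.2179  0.083 ] 0.06297970408591917 0.07743985911581554 169.41299672009924
grasp [ 0.4917 -0.2172]
15 [ 0.4965 -0.2181  0.0438] [ 0.0311  0.0064 -0.2094] turn axis(tool y dir) [-0.1829 -0.9831  0.0001] z [ 0.2544 -0.0476 -0.9659]
20 [ 0.4981 -0.2184  0.0443] [ 0.0327  0.0061 -0.2089] turn axis(tool y dir) [-0.1829 -0.9831  0.0001] z [ 0.3362 -0.0628 -0.9397]
```

{"name": "jog_arm", "arguments": {
  "series": "1 4 0.8 -21 -0.37 -1.97 0; 1 4 0.8 -21 -0.37 -1.97 0; 1 4 0.8 -21 -0.37 -1.97 0; 1 4 0.8 -21 -0.37 -1.97 0; 1 4 0.8 -21 -0.37 -1.97 0; 1 4 0.8 -21 -0.37 -1.97 0; 1 4 0.8 -21 -0.37 -1.97 0; 1 4 0.8 -21 -0.37 -1.97 0; 1 0 0 -10 0 0 0; 1 0 0 -10 0 0 0; 1 0 0 -10 0 0 0; 1 0 0 -10 0 0 0; 1 0 0 0 0 0 0; 1 0 0 0 0 0 0"
}}

```text
clock: 4.2
tool_pos: [0.4982, -0.2173, 0.0456]
tool_rot: [3.072, -0.282, 0.433]
contact_force: [0.9, -0.8, -0.1]
gripper_width: 0.997
grip_force: 0.0
```

Run:
```python
from h import *
st=env.get_state();im=vision.camera("wrist");cv2.imwrite("pics/w2.png",im[:,:,::-1])
M=R.from_rotvec(st["tool_rot"]).as_matrix();print(st["clock"],st["tool_pos"],M[:,2],"grasp",st["tool_pos"]-env.tcp_to_grasp*M[:,2])
```

```text
4.2 [ 0.4982 -0.2173  0.0456] [ 0.2716 -0.0509 -0.9611] grasp [ 0.4931 -0.2163  0.0637]
```

View pics/w2.png

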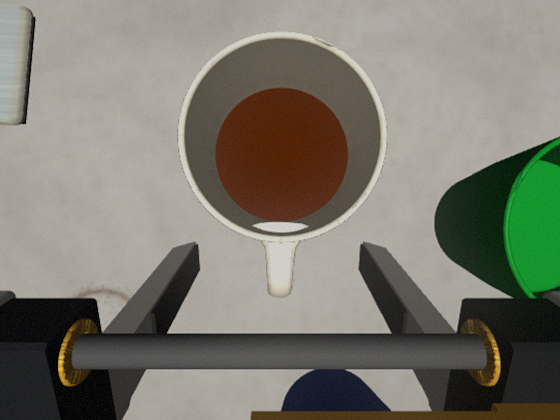

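The handle, at column 280, is centred between the fingers at 199 and 360, so I'll close on it.

{"name": "jog_arm", "arguments": {
  "series": "0 0 0 -2 0 0 0; 0 0 0 0 0 0 0; 0 0 0 0 0 0 0; 0 0 0 0 0 0 0; 0 0 0 0 0 0 0; 0 0 0 0 0 0 0; 0 0 0 0 0 0 0; 0 0 0 0 0 0 0",
  "force": 55
}}

```text
clock: 5.25
tool_pos: [0.4981, -0.2173, 0.0435]
tool_rot: [3.072, -0.282, 0.433]
contact_force: [-0.2, 0.3, -0.6]
gripper_width: 0.198
grip_force: 53.7
```

{"name": "jog_arm", "arguments": {
  "series": "0 0 0 2 0 0 0; 0 0 0 2 0 0 0; 0 0 0 2 0 0 0; 0 0 0 2 0 0 0; 0 0 0 0 0 0 0; 0 0 0 0 0 0 0"
}}

```text
clock: 6.0
tool_pos: [0.498, -0.2173, 0.0514]
tool_rot: [3.072, -0.282, 0.432]
contact_force: [-0.0, -0.7, -2.4]
gripper_width: 0.193
grip_force: 53.9
```

Run:
```python
from h import *
st=env.get_state();im=vision.camera("wrist")[:,:,::-1];s=vision.camera("scene")[:,:,::-1][165:265,220:365]
cv2.imwrite("pics/w3.png",np.hstack([im[:,:500],np.vstack([cv2.resize(s,(300,207),interpolation=cv2.INTER_CUBIC),np.zeros((213,300,3),np.uint8)])]))
print(st["tool_pos"],st["contact_force"],st["ft_torque"])
```

```text
[ 0.498  -0.2173  0.0514] [-0.0101 -0.7071 -2.3679] [0.1419 0.6243 0.0409]
```

View pics/w3.png

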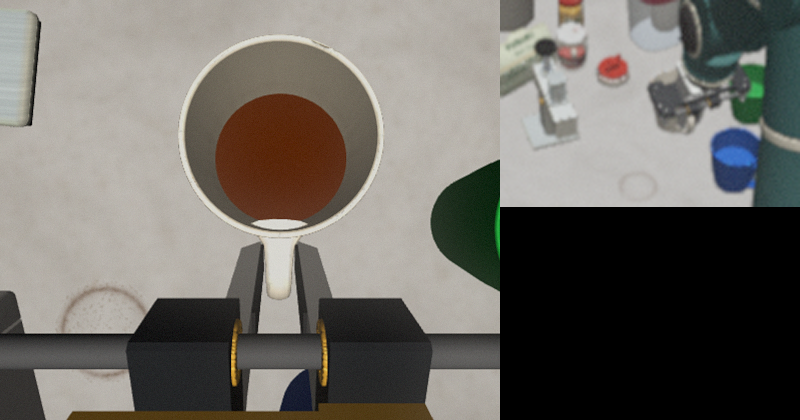

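The mug is lifted: the wrist carries 2.4 N, and the rim, centred at (281,136), hardly moved in view. I'll carry it to a point in front of the spout.

{"name": "jog_arm", "arguments": {
  "series": "0 -1 6 0 0 0 0; 0 -2 12 0 0 0 0; 0 -3 18 0 0 0 0; 0 -3 18 0 0 0 0; 0 -3 18 0 0 0 0; 0 -3 18 0 0 0 0; 0 -3 18 0 0 0 0; 0 -3 18 0 0 0 0; 0 -3 18 0 0 0 0; 0 -3 18 0 0 0 0; 0 -3 18 0 0 0 0; 0 -3 18 0 0 0 0; 0 -3 18 0 0 0 0; 0 -3 18 0 0 0 0; 0 -3 10 0 0 0 0; 0 -1 4 0 0 0 0; 0 0 0 0 0 0 0; 0 0 0 0 0 0 0"
}}

```text
clock: 8.35
tool_pos: [0.455, 0.0304, 0.0515]
tool_rot: [3.072, -0.283, 0.433]
contact_force: [0.3, 0.2, -3.5]
gripper_width: 0.195
grip_force: 53.9
```

Run:
```python
from h import *
st=env.get_state();im=vision.camera("wrist")[:,:,::-1]
cv2.imwrite("pics/w4.png",im)
print(st["tool_pos"],st["tool_rot"],st["contact_force"],st["gripper_width"])
M=R.from_rotvec(st["tool_rot"]).as_matrix()
p=vision.camera_params("wrist");T=np.eye(4);T[:3,:3]=M;T[:3,3]=st["tool_pos"];T=T@p["mount"];W=np.linalg.inv(T)
K=np.array([.665,-.019]);u=np.array([-.968,.249]);v=np.array([.249,.968])
for n,a,b,z in[("noseL",.122,.02,.16),("noseR",.122,-.02,.16),("noseLb",.122,.02,.112),("noseRb",.122,-.02,.112),("footL",.036,.048,.014),("footR",.036,-.048,.014)]:
    c=p["mtx"]@(W@[*(K+a*u+b*v),z,1])[:3];print(n,c[:2]/c[2])
```

```text
[0.455  0.0304 0.0515] [ 3.0722 -0.2827  0.4327] [ 0.2842  0.1608 -3.5093] 0.19509380972109375
noseL [212.2753 -57.2198]
noseR [364.7795 -46.9313]
noseLb [235.8708  38.9524]
noseRb [333.9399  45.5415]
footL [222.3476 -12.0991]
footR [358.1432  -2.9554]
```

View pics/w4.png

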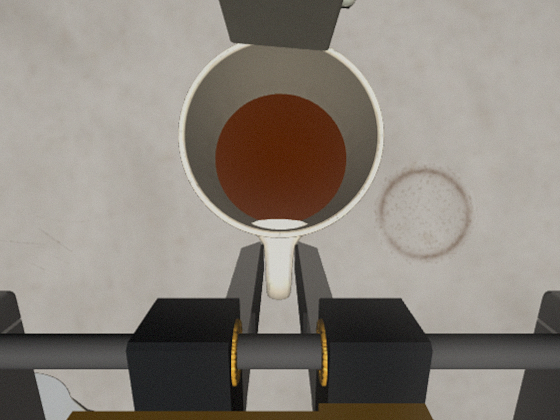

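The nose's lower edge shows at (231,43)–(329,50), within 5 px (2 mm) of where I predicted it. The mug rim centre is still at (281,136). Next I'll slide the mug in by (57,-12) mm and lower it.

{"name": "jog_arm", "arguments": {
  "series": "0 4 -1 0 0 0 0; 0 7 -1.5 0 0 0 0; 0 9 -2 0 0 0 0; 0 9 -2 0 0 0 0; 0 9 -2 0 0 0 0; 0 9 -2 0 0 0 0; 0 7 -1 0 0 0 0; 0 3 -0.5 0 0 0 0; 0 0 0 0 0 0 0; 0 0 0 -1.5 0 0 0; 0 0 0 -1.5 0 0 0; 0 0 0 -1.5 0 0 0; 0 0 0 -1 0 0 0; 0 0 0 0 0 0 0; 0 0 0 0 0 0 0"
}}

```text
clock: 10.28
tool_pos: [0.5121, 0.0188, 0.046]
tool_rot: [3.072, -0.282, 0.433]
contact_force: [-0.5, 0.0, -1.1]
gripper_width: 0.19
grip_force: 53.9
```

{"name": "jog_arm", "arguments": {
  "series": "0 0 0 -0.8 0 0 0; 0 0 0 -0.7 0 0 0; 0 0 0 -0.5 0 0 0; 0 0 0 0 0 0 0; 0 0 0 0 0 0 0"
}}

```text
clock: 10.9
tool_pos: [0.512, 0.0187, 0.0439]
tool_rot: [3.072, -0.282, 0.433]
contact_force: [-2.7, 0.4, 0.8]
gripper_width: 0.189
grip_force: 53.9
```

{"name": "jog_arm", "arguments": {
  "series": "1 0 0 0 0 0 0; 1 0 0 0 0 0 0; 1 0 0 0 0 0 0; 1 0 0 0 0 0 0; 1 0 0 0 0 0 0; 1 0 0 0 0 0 0; 1 -4 1 10 0 0 0; 1 -6 1 15 0 0 0; 1 -10 3 20 0 0 0; 1 -20 5 30 0 0 0; 1 -20 5 30 0 0 0; 1 -20 5 30 0 0 0; 1 0 0 0 0 0 0; 1 0 0 0 0 0 0"
}}

```text
clock: 12.65
tool_pos: [0.432, 0.0386, 0.1789]
tool_rot: [3.072, -0.282, 0.433]
contact_force: [-0.1, -0.4, -0.5]
gripper_width: 0.998
grip_force: 0.0
```

Run:
```python
from h import *
st=env.get_state();im=vision.camera("wrist")[:,:,::-1];s=vision.camera("top")[:,:,::-1][155:285,215:375]
cv2.imwrite("pics/w5.png",np.hstack([im[:,:400],cv2.resize(s,None,fx=2.5,fy=2.5,interpolation=cv2.INTER_CUBIC)] if 0 else [im[:,:480],np.vstack([cv2.resize(s,(320,260),interpolation=cv2.INTER_CUBIC),np.zeros((160,320,3),np.uint8)])]))
print(st["tool_pos"],st["tool_rot"],st["contact_force"],st["gripper_width"],st["q"])
```

```text
[0.432  0.0386 0.1789] [ 3.0723 -0.2821  0.4333] [-0.0766 -0.4357 -0.5411] 0.9975373015673772 [-0.1506 -0.046  -0.0971  2.2844  0.1842  0.6557 -2.1342]
```

View pics/w5.png

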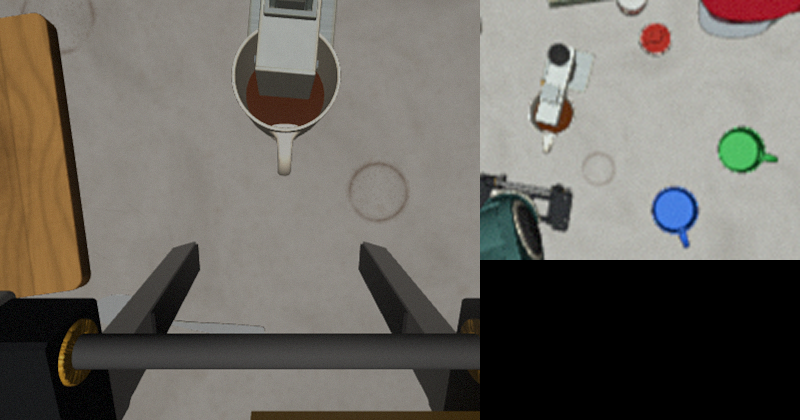

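The mug stands freely under the spout. Next I'll shut the jaws, bring the tool upright and go above the knob.

{"name": "jog_arm", "arguments": {
  "series": "0 0 0 24 0.37 1.97 0; 0 0 0 24 0.37 1.97 0; 0 0 0 24 0.37 1.97 0; 0 0 0 24 0.37 1.97 0; 0 0 0 20 0.37 1.97 0; 0 10 -3 0 0.37 1.97 0; 0 20 -5 0 0.37 1.97 0; 0 23 -5 0 0.37 1.97 0; 0 25 -6 0 0 0 0; 0 25 -6 0 0 0 0; 0 25 -6 0 0 0 0; 0 25 -6 0 0 0 0; 0 25 -6 0 0 0 0; 0 25 -6 0 0 0 0; 0 20 -6 0 0 0 0; 0 10 -3 0 0 0 0; 0 0 0 0 0 0 0; 0 0 0 0 0 0 0",
  "force": 20
}}

```text
clock: 15.0
tool_pos: [0.6645, -0.019, 0.2948]
tool_rot: [-3.128, 0.287, 0.001]
contact_force: [0.0, -1.5, 0.1]
gripper_width: 0.005
grip_force: 0.0
```

{"name": "jog_arm", "arguments": {
  "series": "0 0 0 -12 0 0 0; 0 0 0 -20 0 0 0; 0 0 0 -20 0 0 0; 0 0 0 -8 0 0 0; 0 0 0 0 0 0 0; 0 0 0 -3 0 0 0; 0 0 0 -3 0 0 0; 0 0 0 -3 0 0 0; 0 0 0 -3 0 0 0; 0 0 0 0 0 0 0; 0 0 0 0 0 0 0"
}}

```text
clock: 16.38
tool_pos: [0.6651, -0.0193, 0.2231]
tool_rot: [-3.128, 0.287, -0.0]
contact_force: [-0.4, -0.6, 2.7]
gripper_width: 0.007
grip_force: 1.7
```

{"name": "jog_arm", "arguments": {
  "series": "0 0 0 -2 0 0 0; 0 0 0 -2 0 0 0; 0 0 0 -2 0 0 0; 0 0 0 -2 0 0 0; 0 0 0 -2 0 0 0; 0 0 0 -2 0 0 0; 0 0 0 -2 0 0 0; 0 0 0 -2 0 0 0; 0 0 0 0 0 0 0; 0 0 0 0 0 0 0"
}}

```text
clock: 17.62
tool_pos: [0.6651, -0.0193, 0.207]
tool_rot: [-3.128, 0.287, -0.0]
contact_force: [0.3, -0.3, 4.6]
gripper_width: 0.005
grip_force: 2.2
```

{"name": "jog_arm", "arguments": {
  "series": "0 0 0 -1 0 0 0; 0 0 0 -1 0 0 0; 0 0 0 0 0 0 0"
}}

```text
clock: 18.0
tool_pos: [0.6651, -0.0193, 0.205]
tool_rot: [-3.128, 0.287, -0.0]
contact_force: [1.1, -0.1, 4.5]
gripper_width: 0.003
grip_force: 2.3
```

{"name": "jog_arm", "arguments": {
  "series": "0 0 0 -1 0 0 0; 0 0 0 0 0 0 0"
}}

```text
clock: 18.25
tool_pos: [0.6651, -0.0193, 0.204]
tool_rot: [-3.128, 0.287, -0.0]
contact_force: [1.0, 0.7, 4.8]
gripper_width: 0.006
grip_force: 2.3
```

{"name": "jog_arm", "arguments": {
  "series": "0 0 0 -1 0 0 0; 0 0 0 0 0 0 0"
}}

```text
clock: 18.5
tool_pos: [0.6651, -0.0193, 0.203]
tool_rot: [-3.128, 0.287, -0.0]
contact_force: [1.4, -0.1, 5.2]
gripper_width: 0.007
grip_force: 2.4
```

{"name": "jog_arm", "arguments": {
  "series": "0 0 0 -1 0 0 0; 0 0 0 0 0 0 0"
}}

```text
clock: 18.75
tool_pos: [0.6651, -0.0193, 0.202]
tool_rot: [-3.128, 0.287, -0.0]
contact_force: [0.1, 0.8, 4.3]
gripper_width: 0.005
grip_force: 2.4
```

{"name": "jog_arm", "arguments": {
  "series": "0 0 0 -1 0 0 0; 0 0 0 0 0 0 0"
}}

```text
clock: 19.0
tool_pos: [0.6651, -0.0193, 0.201]
tool_rot: [-3.128, 0.287, -0.0]
contact_force: [0.7, -0.2, 3.8]
gripper_width: 0.003
grip_force: 2.4
```

{"name": "jog_arm", "arguments": {
  "series": "0 0 0 -1 0 0 0; 0 0 0 0 0 0 0"
}}

```text
clock: 19.25
tool_pos: [0.665, -0.0193, 0.1999]
tool_rot: [-3.128, 0.287, -0.0]
contact_force: [0.5, -0.2, 4.1]
gripper_width: 0.007
grip_force: 2.5
```

{"name": "jog_arm", "arguments": {
  "series": "0 0 0 -1 0 0 0; 0 0 0 0 0 0 0"
}}

```text
clock: 19.5
tool_pos: [0.6651, -0.0193, 0.199]
tool_rot: [-3.128, 0.287, -0.0]
contact_force: [0.8, -0.1, 5.2]
gripper_width: 0.003
grip_force: 2.5
```

{"name": "jog_arm", "arguments": {
  "series": "0 0 0 -1 0 0 0; 0 0 0 0 0 0 0"
}}

```text
clock: 19.75
tool_pos: [0.665, -0.0193, 0.1979]
tool_rot: [-3.128, 0.287, -0.0]
contact_force: [0.6, 0.3, 5.6]
gripper_width: 0.007
grip_force: 2.5
```

{"name": "jog_arm", "arguments": {
  "series": "0 0 0 -1 0 0 0; 0 0 0 0 0 0 0"
}}

```text
clock: 20.0
tool_pos: [0.6651, -0.0192, 0.197]
tool_rot: [-3.128, 0.287, -0.0]
contact_force: [0.6, 0.4, 5.0]
gripper_width: 0.009
grip_force: 2.6
```

{"name": "jog_arm", "arguments": {
  "series": "0 0 0 -1 0 0 0; 0 0 0 0 0 0 0"
}}

```text
clock: 20.25
tool_pos: [0.6651, -0.0193, 0.196]
tool_rot: [-3.128, 0.287, -0.0]
contact_force: [1.5, -0.2, 4.5]
gripper_width: 0.0
grip_force: 2.6
```

{"name": "jog_arm", "arguments": {
  "series": "0 0 0 -1 0 0 0; 0 0 0 0 0 0 0"
}}

```text
clock: 20.5
tool_pos: [0.6651, -0.0193, 0.195]
tool_rot: [-3.128, 0.287, -0.0]
contact_force: [0.7, 0.4, 5.2]
gripper_width: 0.004
grip_force: 2.6
```

{"name": "jog_arm", "arguments": {
  "series": "0 0 0 -1 0 0 0; 0 0 0 0 0 0 0"
}}

```text
clock: 20.75
tool_pos: [0.6651, -0.0193, 0.194]
tool_rot: [-3.128, 0.287, -0.0]
contact_force: [0.5, -0.1, 5.0]
gripper_width: 0.003
grip_force: 2.7
```

{"name": "jog_arm", "arguments": {
  "series": "0 0 0 -1 0 0 0; 0 0 0 0 0 0 0"
}}

```text
clock: 21.0
tool_pos: [0.6651, -0.0193, 0.193]
tool_rot: [-3.128, 0.287, -0.0]
contact_force: [-0.2, -0.3, 5.8]
gripper_width: 0.004
grip_force: 2.7
```

{"name": "jog_arm", "arguments": {
  "series": "0 0 0 -1 0 0 0; 0 0 0 0 0 0 0"
}}

```text
clock: 21.25
tool_pos: [0.6651, -0.0193, 0.192]
tool_rot: [-3.128, 0.287, -0.0]
contact_force: [0.8, -0.5, 5.9]
gripper_width: 0.001
grip_force: 2.7
```

{"name": "jog_arm", "arguments": {
  "series": "0 0 0 -1 0 0 0; 0 0 0 0 0 0 0"
}}

```text
clock: 21.5
tool_pos: [0.6651, -0.0193, 0.191]
tool_rot: [-3.128, 0.287, -0.0]
contact_force: [1.0, 0.7, 4.9]
gripper_width: 0.003
grip_force: 2.8
```

{"name": "jog_arm", "arguments": {
  "series": "0 0 0 -1 0 0 0; 0 0 0 0 0 0 0"
}}

```text
clock: 21.75
tool_pos: [0.6651, -0.0193, 0.19]
tool_rot: [-3.128, 0.287, -0.0]
contact_force: [0.9, -0.7, 5.1]
gripper_width: 0.005
grip_force: 2.8
```

{"name": "jog_arm", "arguments": {
  "series": "0 0 0 -1 0 0 0; 0 0 0 0 0 0 0"
}}

```text
clock: 22.0
tool_pos: [0.6651, -0.0193, 0.1891]
tool_rot: [-3.128, 0.287, -0.0]
contact_force: [0.4, -0.3, 5.7]
gripper_width: 0.004
grip_force: 2.9
```

{"name": "jog_arm", "arguments": {
  "series": "0 0 0 -1 0 0 0; 0 0 0 0 0 0 0"
}}

```text
clock: 22.25
tool_pos: [0.6651, -0.0193, 0.188]
tool_rot: [-3.128, 0.287, -0.0]
contact_force: [0.3, -0.7, 5.7]
gripper_width: 0.006
grip_force: 2.9
```

{"name": "jog_arm", "arguments": {
  "series": "0 0 0 -1 0 0 0; 0 0 0 0 0 0 0"
}}

```text
clock: 22.5
tool_pos: [0.6651, -0.0193, 0.1874]
tool_rot: [-3.128, 0.287, -0.001]
contact_force: [-0.5, 0.3, 8.9]
gripper_width: 0.003
grip_force: 4.5
```

The stop is felt at z≈0.1875. A little more travel should pass 10 N.

{"name": "jog_arm", "arguments": {
  "series": "0 0 0 -0.4 0 0 0; 0 0 0 0 0 0 0; 0 0 0 0 0 0 0"
}}

```text
clock: 22.88
tool_pos: [0.6652, -0.0193, 0.1872]
tool_rot: [-3.128, 0.287, -0.001]
contact_force: [-2.1, 0.3, 11.2]
gripper_width: 0.005
grip_force: 5.8
```

{"name": "jog_arm", "arguments": {
  "series": "0 0 0 8 0 0 0; 0 0 0 10 0 0 0; 0 0 0 10 0 0 0; 0 0 0 10 0 0 0; 0 0 0 10 0 0 0; 0 0 0 0 0 0 0; 0 0 0 0 0 0 0; 0 0 0 0 0 0 0; 0 0 0 0 0 0 0; 0 0 0 0 0 0 0; 0 0 0 0 0 0 0"
}}

```text
clock: 24.25
tool_pos: [0.665, -0.0193, 0.2345]
tool_rot: [-3.128, 0.287, 0.0]
contact_force: [-0.4, -1.2, -0.0]
gripper_width: 0.001
grip_force: 0.0
```

{"name": "jog_arm", "arguments": {
  "series": "0 0 0 -4 0 0 0; 0 0 0 -3 0 0 0; 0 0 0 -3 0 0 0; 0 0 0 -3 0 0 0; 0 0 0 -3 0 0 0; 0 0 0 -3 0 0 0; 0 0 0 -3 0 0 0; 0 0 0 -3 0 0 0; 0 0 0 -3 0 0 0; 0 0 0 -3 0 0 0; 0 0 0 -3 0 0 0; 0 0 0 -3 0 0 0; 0 0 0 -3 0 0 0; 0 0 0 -3 0 0 0; 0 0 0 -1 0 0 0; 0 0 0 -1 0 0 0; 0 0 0 0 0 0 0"
}}

```text
clock: 26.38
tool_pos: [0.665, -0.0193, 0.1895]
tool_rot: [-3.128, 0.287, 0.0]
contact_force: [-3.0, 0.3, 5.8]
gripper_width: 0.006
grip_force: 2.8
```

{"name": "jog_arm", "arguments": {
  "series": "0 0 0 -1 0 0 0; 0 0 0 0 0 0 0"
}}

```text
clock: 26.62
tool_pos: [0.665, -0.0193, 0.1885]
tool_rot: [-3.128, 0.287, 0.0]
contact_force: [-3.3, 0.8, 5.3]
gripper_width: 0.007
grip_force: 2.9
```

{"name": "jog_arm", "arguments": {
  "series": "0 0 0 -1 0 0 0; 0 0 0 0 0 0 0"
}}

```text
clock: 26.88
tool_pos: [0.665, -0.0193, 0.1875]
tool_rot: [-3.128, 0.287, 0.0]
contact_force: [-2.3, -0.0, 6.6]
gripper_width: 0.012
grip_force: 3.2
```

{"name": "jog_arm", "arguments": {
  "series": "0 0 0 -0.8 0 0 0; 0 0 0 0 0 0 0; 0 0 0 0 0 0 0"
}}

```text
clock: 27.25
tool_pos: [0.6651, -0.0193, 0.1872]
tool_rot: [-3.128, 0.287, -0.001]
contact_force: [-6.1, 0.5, 11.1]
gripper_width: 0.004
grip_force: 5.7
```

The second stroke is home too. I'll let the knob up, retreat and look into the mug.

{"name": "jog_arm", "arguments": {
  "series": "0 0 0 8 0 0 0; 0 0 0 10 0 0 0; 0 0 0 10 0 0 0; 0 0 0 10 0 0 0; 0 0 0 20 0 0 0; 0 0 0 25 0 0 0; 0 0 0 25 0 0 0; 0 -10 3 0 0 0 0; 0 -24 6 0 0 0 0; 0 -24 6 0 0 0 0; 0 -24 6 0 0 0 0; 0 -24 6 0 0 0 0; 0 -24 6 0 0 0 0; 0 -24 6 0 0 0 0; 0 -24 6 0 0 0 0; 0 -24 6 0 0 0 0; 0 -24 6 0 0 0 0; 0 -19 7 0 0 0 0; 0 0 0 0 0 0 0"
}}

```text
clock: 29.62
tool_pos: [0.4191, 0.0452, 0.2947]
tool_rot: [-3.128, 0.286, -0.001]
contact_force: [1.0, 0.2, 0.4]
gripper_width: 0.004
grip_force: 0.0
```

{"name": "jog_arm", "arguments": {
  "series": "0 0 0 -14 -0.55 -2.95 0; 0 0 0 -14 -0.55 -2.95 0; 0 0 0 -14 -0.55 -2.95 0; 0 0 0 -14 -0.55 -2.95 0; 0 0 0 -14 -0.55 -2.95 0; 0 0 0 -14 -0.55 -2.95 0; 0 0 0 -14 -0.55 -2.95 0; 0 0 0 -14 -0.55 -2.95 0; 0 0 0 -14 -0.55 -2.95 0; 0 0 0 -14 -0.55 -2.95 0; 0 0 0 0 0 0 0; 0 0 0 0 0 0 0"
}}

```text
clock: 31.12
tool_pos: [0.4206, 0.0447, 0.1553]
tool_rot: [2.977, -0.273, 0.796]
contact_force: [0.2, 1.1, -0.5]
gripper_width: 0.003
grip_force: 0.0
```

Run:
```python
from h import *
st=env.get_state();im=vision.camera("wrist")[:,:,::-1];s=vision.camera("top")[:,:,::-1][155:285,215:375]
w=im[0:260,180:380]
cv2.imwrite("pics/w6.png",np.hstack([cv2.resize(w,(460,598),interpolation=cv2.INTER_CUBIC),np.vstack([cv2.resize(s,(340,276),interpolation=cv2.INTER_CUBIC),cv2.resize(im,(340,322))])]))
print(st["tool_pos"],st["contact_force"])
```

```text
[0.4206 0.0447 0.1553] [ 0.1881  1.1364 -0.5341]
```

View pics/w6.png

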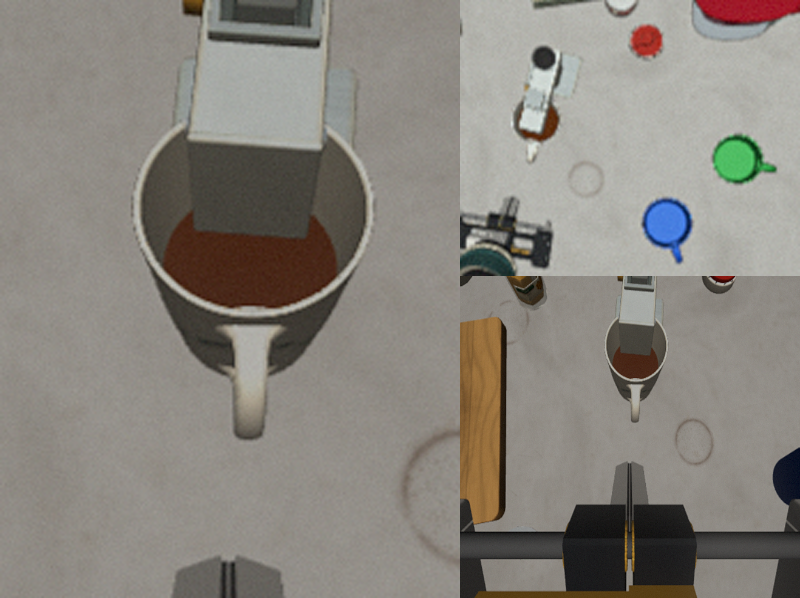

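The mug stands under the spout. The tea is opaque and no lump is visible above it, so any lumps have sunk out of sight. To confirm the drops, I'll compare the magazine's pixels before and after.

Run:
```python
from h import *
p=vision.camera_params("scene");Ri=R.from_rotvec(p["attitude"]).as_matrix().T
K=np.array([.665,-.019]);u=np.array([-.968,.249])
b=cv2.imread("pics/scene0.png").mean(2);a=vision.camera("scene").mean(2)
print("env diff bg",abs(a-b)[165:265,220:240].mean())
for z in np.arange(.115,.225,.009):
    c=p["mtx"]@(Ri@(np.r_[K+.070*u,z]-p["origin"]));x,y=np.round(c[:2]/c[2]).astype(int)
    print(f"{z:.3f}",(x,y),"before",b[y,x-4:x+5].round(),"after",a[y,x-4:x+5].round())
tb=cv2.imread("pics/top0.png").mean(2);ta=vision.camera("top").mean(2)
print("top mag\n",tb[195:206,244:256:1].round(),"\n",ta[195:206,244:256].round())
```

```text
env diff bg 7.870333333333332
0.115 (np.int64(248), np.int64(220)) before [137. 183. 204. 207. 206. 206. 207. 208. 204.] after [145. 191. 213. 215. 215. 213. 215. 214. 212.]
0.124 (np.int64(248), np.int64(218)) before [173. 203. 209. 207. 208. 208. 208. 205. 207.] after [183. 211. 217. 215. 214. 216. 213. 215. 215.]
0.133 (np.int64(248), np.int64(217)) before [186. 203. 202. 204. 206. 208. 207. 208. 208.] after [195. 210. 213. 213. 213. 215. 215. 214. 215.]
0.142 (np.int64(248), np.int64(215)) before [168. 164. 170. 175. 173. 177. 182. 190. 196.] after [177. 172. 176. 182. 184. 186. 190. 198. 204.]
0.151 (np.int64(248), np.int64(213)) before [170. 143. 140. 135. 130. 140. 155. 170. 176.] after [178. 152. 154. 148. 146. 150. 168. 179. 183.]
0.160 (np.int64(247), np.int64(212)) before [183. 153. 129. 128. 128. 123. 129. 140. 157.] after [191. 162. 144. 157. 157. 155. 152. 157. 164.]
0.169 (np.int64(247), np.int64(210)) before [168. 135. 124. 128. 123. 126. 124. 131. 147.] after [178. 145. 141. 156. 162. 160. 155. 144. 156.]
0.178 (np.int64(247), np.int64(208)) before [160. 129. 120. 12
[... 1500 characters left out ...]
7.]] 
 [[181. 148. 123. 135. 203. 215. 216. 215. 213. 212. 207. 210.]
 [182. 144. 126. 161. 190. 200. 194. 208. 215. 211. 205. 208.]
 [180. 156. 152. 180. 182. 182. 176. 194. 201. 203. 189. 210.]
 [176. 172. 174. 180. 179. 179. 178. 184. 184. 189. 176. 204.]
 [181. 173. 189. 185. 180. 180. 178. 178. 182. 178. 158. 184.]
 [160. 152. 174. 182. 181. 182. 182. 181. 183. 177. 134. 178.]
 [142. 143. 179. 185. 184. 179. 181. 186. 184. 188. 135. 181.]
 [121. 162. 185. 183. 186. 185. 182. 183. 184. 171. 148. 175.]
 [ 90. 182. 188. 184. 185. 184. 184. 188. 187. 139. 155. 182.]
 [ 88. 187. 171. 158. 174. 188. 181. 183. 181. 125. 175. 208.]
 [ 94. 177. 169. 164. 171. 173. 152. 158. 159. 126. 187. 193.]]
```

In the scene view, the magazine between z≈0.155 and 0.19 went from solid lumps to clear. That drop of about 36 mm is two lumps. The mug is centred below the spout and the arm is clear of everything, so I'll hand in.

```bash
python3 -c "
from cell import env
print(env.job_done())"
```

```text
the job is handed in; nothing more can be done
None
```

I handed the job in at about 31 s: the mug stands released under the spout, and the knob was pressed home twice at about 11 N, coming fully up each time. The magazine emptied by two lumps' height, but the lumps themselves can't be seen in the opaque tea.

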